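# Tip the mask carton onto its back and push it home

### The job

The longer of the two white cartons, a mask carton with a dark slot in the face towards the robot, has been left standing on its long side. Push it over towards the rail, so that it lies flat on its back with the slot facing up, and push it along the table until its far long side is flush against that steel stop rail. Only push it, gently enough not to crush it, never lift or carry it, and leave the plain carton and everything else on the table undisturbed.

Things in the scene. Friction and masses are not known exactly. Their poses are not given: they have to be found in the camera images.
- carton: White closed mask carton, a light solid box (about 0.25 kg) standing on one long side: 65 mm deep (its x), 180 mm long (its y), 100 mm high (its z). Origin at the centre of the underside as it first stands. Its -x face carries the dark oval slot and faces roughly the robot; +x points roughly to the rail, which is 120 to 190 mm from its back face.
- carton_slot (a point): Centre of the slot (a flat dark mark, nothing to reach into; a 30 mm wide strip of it runs on over the upper edge, 22 mm onto the top), in the middle of the carton's -x face: 50 mm above the table while it stands, 65 mm when it lies slot up. Pushed along +x at 75 to 90 mm height this face tips over without sliding.
- carton_hinge_edge (a point): Middle of the carton's lower back edge (x +32.5 mm, z 0 in its frame). The carton tips over this edge (balance at about 33 degrees), then falls by itself onto its +x face; it is then 65 mm high, its z points to the rail, and this edge is on its near side. It stays down on the table throughout. Lying, it slides under 1 to 5 N; over 40 N would crush it.
- carton_far_left (a point): End (y +90 mm) of the carton's upper back edge (x +32.5 mm, z 100 mm in its frame). When the carton lies on its back this is the lower corner nearest the rail, on the left.
- carton_far_right (a point): The other end (y -90 mm) of the same edge: the lower corner nearest the rail, on the right.
- rail: Steel stop rail fixed to the table: a bar 500 mm long (its y), 25 mm deep, 30 mm high. Origin at table level in the middle of its front face, which looks along its -x, towards the carton and the robot; the bar lies at x 0 to 25 mm.
- plain_carton: Bystander: closed white carton without a slot, 65 mm deep (x), 120 mm long (y), 95 mm high, standing beside the mask carton, on either side of it. Origin under its centre.
- jar: Bystander: small specimen jar, 44 mm across, 60 mm high, standing between the plain carton and the rail. Origin under its centre.
- wash_bottle: Bystander: white wash bottle with a bent spout, 64 mm across, 180 mm high, beyond the right end of the work. Origin under its centre.
- bottle: Bystander: green bottle with a white cap, 56 mm across, 140 mm high, beyond the right end of the work. Origin under its centre.
- pen_cup: Bystander: steel cup of pens, 72 mm across, 160 mm high with the pens, behind the rail. Origin under its centre.
- slide_box: Bystander: flat grey slide box 85 x 100 x 24 mm lying beyond the left end of the work. Origin under its centre.
Not all that is in view belongs to the job. What is shaped like the carton but orange or yellow is not meant.

How it is judged:
On the way:
1. the mask carton lies on its back, slot up (angle between carton's own x axis and vertical above 3.05 rad), for 0.2 s.
At the end, for the whole second after the job is handed in: The mask carton lies flat on its back on the table (slot up within 5 degrees), both ends of its far long side within 8 mm of the rail's front face and no more than 10 mm past the rail's ends, at rest (angle between carton's own x axis and vertical above 3.05 rad and height (world z) of carton_hinge_edge below 0.006 m and x of carton_far_left in the frame of rail between -0.008 and 0.006 m and x of carton_far_right in the frame of rail between -0.008 and 0.006 m and y of carton_far_left in the frame of rail below 0.26 m and y of carton_far_right in the frame of rail above -0.26 m and linear speed of carton below 0.01 m/s); the robot touches nothing.
It fails at once if the mask carton was lifted off the table, or tipped towards its slot: its lower back edge rose above 20 mm (height (world z) of carton_hinge_edge above 0.02 m).
It fails at once if the mask carton was crushed: the fingers pressed on it with more than 40 N (contact force between the fingers and carton above 40 N).
It fails at once if the plain carton was shifted more than 20 mm or tipped (distance of plain_carton from where it was at the start of the episode above 0.02 m or angle between plain_carton's own z axis and vertical above 0.2 rad).
It fails at once if the jar or the slide box was shifted more than 20 mm or tipped (distance of any of jar, slide_box from where it was at the start of the episode above 0.02 m or angle between any of jar, slide_box's own z axis and vertical above 0.2 rad).
It fails at once if a bottle or the pen cup was shifted more than 20 mm or tipped (distance of any of wash_bottle, bottle, pen_cup from where it was at the start of the episode above 0.02 m or angle between any of wash_bottle, bottle, pen_cup's own z axis and vertical above 0.2 rad).
It also fails if it takes over 48 s, if anything falls off the work surface, if the arm or the gripper's body presses on something with over 40 N, if the wrist force passes 120 N, or if a joint passes its speed limit or range.

### The arm

A 6-joint arm with a two-finger parallel gripper is mounted at the origin on the work surface. World frame = base frame: x ahead of the robot, y to its left, z up, the work surface at z = 0. Lengths are in m, angles in rad, forces in N, time in s.
With the tool pointing down it reaches from about 0.35 to 0.925 m from the base axis. Payload 6.4 kg.
Tool frame: the origin (TCP) lies midway between the tips of the shut fingers; the grasp point (between the pads) lies 19 mm behind it; z points along the fingers, x is the direction in which the jaws open and shut, and the axes are right-handed (so a half turn about z gives the same grasp; the last joint's range is limited). The gripper opens to 94 mm and grips with 3 to 60 N. Pads are 16 mm wide; open, the fingers measure 119 mm over their backs; the gripper's body (75 mm by 177 mm) begins 78 mm behind the grasp point.
Start: joints at [1.034, 0.245, 1.558, -0, 1.339, -0.174], TCP at [0.231, 0.608, 0.205] pointing down, gripper open.
Joint ranges: [-3.13, 3.13], [-1.02, 2.26], [0.13, 2.54], [-0.95, 4.09], [0.21, 2.88], [-2.74, 2.74]. Speed limits (rad/s): [2.57, 2.57, 3.14, 3.14, 3.14, 3.14].

### API

Orientations are given as a rotation vector (axis times angle).
In Python, from plant import arm gives the robot as it stands. Calls block until the motion is done:
- arm.movep(position, orientation): joint-space move of the TCP to a pose.
- arm.servo_line(position, ori=None, max_speed=0.15): straight line of the TCP; ori=None keeps the orientation; max_speed is the mean speed in m/s.
- arm.goto_joints(angles): joint-space move.
- arm.set_gripper(opening, squeeze=None): opening from 0.0 (shut) to 1.0 (fully open); squeeze is the grip in N (None keeps the last); returns when the fingers have stopped.
- arm.hold(seconds).
- arm.ik(position, orientation): joint angles nearest the present ones, or None.
- arm.read_camera(name): name is "scene" or "side" or "wrist"; returns the picture (420x560x3 uint8, red, green, blue); there is no depth.
- arm.camera_params(name): a dict with "K" (3x3 intrinsics, pixels), "position" and "orientation" of the camera in the world. Camera axes: x right, y up, looking along -z (the intrinsics and any distortion apply to the point x, -y, -z); pixel columns grow to the right and rows downward; lengths in m; the calibration is good to about 2 mm. The wrist camera is an equidistant fisheye: a pixel r from the principal point sees the ray r / f radians off the axis. A picture is of the moment at which its call begins: read the wrist's pose just before it. camera_params takes no time and is no camera call; for the wrist camera it gives the pose at the moment of the call.
A pose or a line that the arm cannot do raises arm.MotionError and nothing moves.
- arm.job_done(): hands the job in, once; it reports no verdict.
Readings, each from a call of its own:
- arm.get_time_s(): time.
- arm.get_joint_pos(): joint angles.
- arm.get_qvel(): joint speeds.
- arm.get_joint_torque(): joint torques, N m.
- arm.get_ee_pos(): TCP position.
- arm.get_ee_rot(): TCP orientation.
- arm.get_ft_force(): force on the tool from outside, world axes, zero at the start.
- arm.get_torque(): the same for the moment, N m.
- arm.get_grip_width(): opening from 0.0 (shut) to 1.0 (fully open).
Only numpy, scipy, OpenCV 4.12 (cv2) and the standard library are available. Lean on these libraries where they do the work, as an engineer would, in place of code of your own. Each camera call takes 0.05 s, during which the arm holds its last target.

## Working session

There is one attempt and no reset: what is moved stays moved. The work goes in short steps, each a Python script; the robot and the scene stay as the last script left them, time stands still between calls to the robot, and variables do not carry over. Pictures are saved under pics/ and viewed, and the job is handed in when it is done.

```bash
ls; mkdir -p pics; python3 - <<'E'
from plant import arm
import cv2
for n in ["scene","side","wrist"]:
    im=arm.read_camera(n); p=arm.camera_params(n)
    cv2.imwrite(f"pics/a_{n}.png",im[:,:,::-1]); print(n,p)
print(arm.get_time_s(),arm.get_ee_rot())
E
```

```text
pics
scene {'K': array([[417.03551186,   0.        , 275.13974026],
       [  0.        , 417.03551186, 206.04326256],
       [  0.        ,   0.        ,   1.        ]]), 'position': array([ 0.9263836 , -0.60858111,  0.79478823]), 'orientation': array([0.81335516, 0.21982173, 0.49985485])}
side {'K': array([[543.63540587,   0.        , 280.24251158],
       [  0.        , 543.63540587, 211.56167674],
       [  0.        ,   0.        ,   1.        ]]), 'position': array([0.3436767 , 1.1938267 , 1.34471746]), 'orientation': array([ 0.06505476, -1.08996709, -2.78563956])}
wrist {'K': array([[325.1922621 ,   0.        , 284.95280835],
       [  0.        , 325.1922621 , 213.54525265],
       [  0.        ,   0.        ,   1.        ]]), 'position': array([0.16433828, 0.63246618, 0.3842867 ]), 'orientation': array([-0.21330916, -0.14539502,  1.20237278])}
0.15 [ 2.58521056e+00  1.78388211e+00 -2.12539259e-03]
```

View pics/a_scene.png

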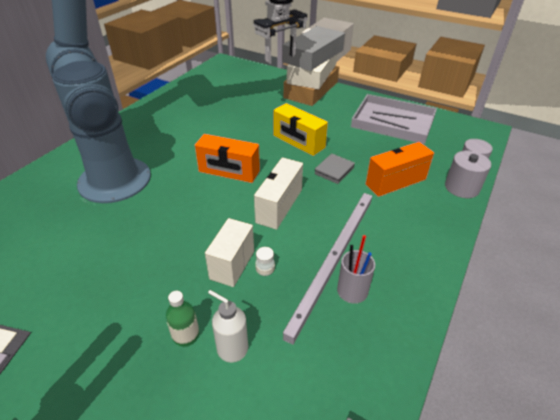

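View pics/a_side.png

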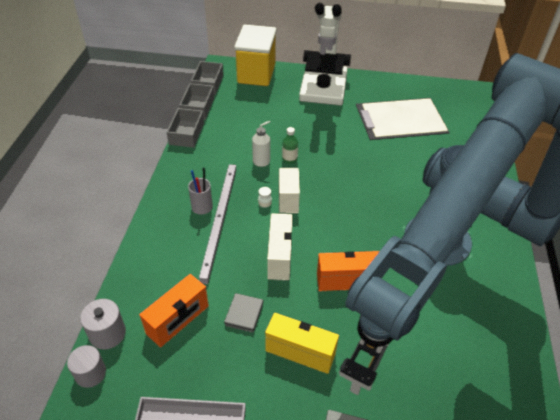

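View pics/a_wrist.png

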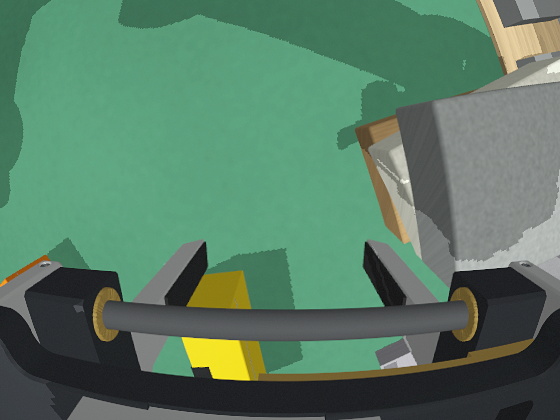

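The white cartons are the mask carton, at scene (279,192) and side (280,246), with a dark strip on its upper edge, and the plain carton, at scene (231,252) and side (289,190), shorter and with no mark. The orange and yellow lookalikes are not meant. I'll confirm the choice in enlarged crops and measure the corners.

```bash
cat > h.py <<'E'
import numpy as np, cv2
from scipy.spatial.transform import Rotation as R
def proj(p,X):
    X=np.atleast_2d(X); c=R.from_rotvec(p['orientation']).inv().apply(X-p['position'])
    K=p['K']; return np.c_[K[0,0]*c[:,0]/-c[:,2]+K[0,2], K[1,1]*-c[:,1]/-c[:,2]+K[1,2]]
def cast(p,uv,z):
    uv=np.atleast_2d(np.asarray(uv,float)); K=p['K']
    d=np.c_[(uv[:,0]-K[0,2])/K[0,0], -(uv[:,1]-K[1,2])/K[1,1], -np.ones(len(uv))]
    d=R.from_rotvec(p['orientation']).apply(d); o=np.array(p['position'])
    return o+d*((z-o[2])/d[:,2])[:,None]
E
python3 - <<'E'
import cv2
a=cv2.imread('pics/a_scene.png')[140:340,190:390]; b=cv2.imread('pics/a_side.png')[150:290,190:330]
cv2.imwrite('pics/b_scene.png',cv2.resize(a,(600,600),interpolation=cv2.INTER_CUBIC))
cv2.imwrite('pics/b_side.png',cv2.resize(b,(560,560),interpolation=cv2.INTER_CUBIC))
E
```

```text
(no output)
```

View pics/b_scene.png

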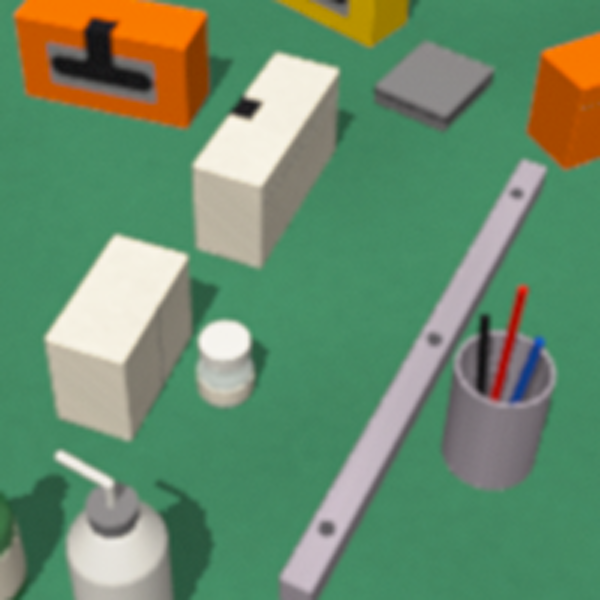

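View pics/b_side.png

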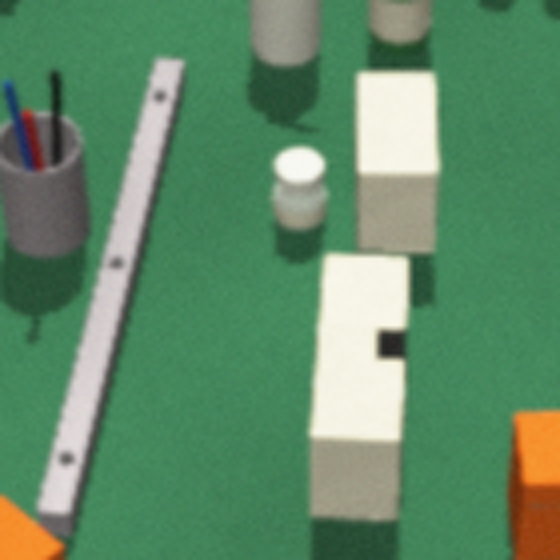

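The crops confirm it: the long white carton has the dark strip at side-crop (392,344), and the plain one has none. Next I'll measure the corners.

```bash
cat > m.py <<'E'
from h import *
def quad(mask):
    mask=cv2.morphologyEx(mask,cv2.MORPH_CLOSE,np.ones((5,5),np.uint8))
    c=max(cv2.findContours(mask,cv2.RETR_EXTERNAL,cv2.CHAIN_APPROX_NONE)[0],key=cv2.contourArea)
    h=cv2.convexHull(c)
    q=cv2.approxPolyN(h,4,ensure_convex=True) 
    return q.reshape(-1,2).astype(float)
E
python3 - <<'E'
from m import *
from plant import arm
rois={'scene':{'carton':(250,145,310,215),'plain':(200,215,255,270),'rail':(284,190,375,335)},
 'side':{'carton':(263,208,296,262),'plain':(275,164,303,196),'rail':(196,160,240,278)}}
for n in rois:
    p=arm.camera_params(n); im=cv2.imread(f'pics/a_{n}.png'); hsv=cv2.cvtColor(im,cv2.COLOR_BGR2HSV)
    for k,(x0,y0,x1,y1) in rois[n].items():
        r=im[y0:y1,x0:x1]
        b,g,rr=[r[...,i].astype(int) for i in range(3)]
        if k=='rail': m=((rr>g+2)&(rr>110)).astype(np.uint8)*255; z=.03
        else: m=((rr>215)|((r.max(2)<60))).astype(np.uint8)*255 if k=='carton' else (rr>215).astype(np.uint8)*255; z=.1 if k=='carton' else .095
        cv2.imwrite(f'pics/m_{n}_{k}.png',cv2.resize(m,None,fx=4,fy=4))
        q=quad(m)+[x0,y0]; W=cast(p,q,z)
        print(n,k,q.tolist()); print(W[:,:2].round(4).tolist(), np.linalg.norm(W-np.roll(W,1,0),axis=1).round(3))
E
cd pics; python3 -c "
import cv2
r=[cv2.copyMakeBorder(cv2.imread(f'm_{n}_{k}.png'),0,0,5,5,cv2.BORDER_CONSTANT,value=(0,0,255)) for n in ['scene','side'] for k in ['carton','plain']]
H=max(i.shape[0] for i in r)
cv2.imwrite('mm.png',cv2.hconcat([cv2.copyMakeBorder(i,0,H-i.shape[0],0,0,cv2.BORDER_CONSTANT) for i in r]))"
```

```text
scene carton [[302.0, 163.0], [276.0, 202.0], [254.0, 195.0], [282.0, 158.0]]
[[0.5143, 0.2436], [0.5344, 0.0653], [0.4725, 0.06], [0.4544, 0.2358]] [0.06  0.179 0.062 0.177]
scene plain [[252.0, 225.0], [230.0, 261.0], [204.0, 253.0], [228.0, 218.0]]
[[0.5239, -0.0297], [0.5428, -0.1475], [0.4798, -0.1578], [0.4609, -0.039]] [0.064 0.119 0.064 0.12 ]
scene rail [[375.0, 270.0], [362.0, 299.0], [273.0, 347.0], [369.0, 184.0]]
[[0.8145, 0.0445], [0.8185, -0.0469], [0.7084, -0.2437], [0.6875, 0.3375]] [0.319 0.091 0.225 0.582]
side carton [[291.0, 214.0], [289.0, 261.0], [268.0, 261.0], [271.0, 214.0]]
[[0.4693, 0.0617], [0.4491, 0.2439], [0.5086, 0.2539], [0.5304, 0.0721]] [0.062 0.183 0.06  0.183]
side plain [[298.0, 169.0], [298.0, 192.0], [280.0, 192.0], [280.0, 169.0]]
[[0.4755, -0.1503], [0.4611, -0.0421], [0.5185, -0.0323], [0.5354, -0.14]] [0.061 0.109 0.058 0.109]
side rail [[208.0, 277.0], [200.0, 277.0], [229.0, 166.0], [236.0, 164.0]]
[[0.6826, 0.2888], [0.7059, 0.2926], [0.7267, -0.1941], [0.7043, -0.2087]] [0.498 0.024 0.487 0.027]
```

View pics/mm.png

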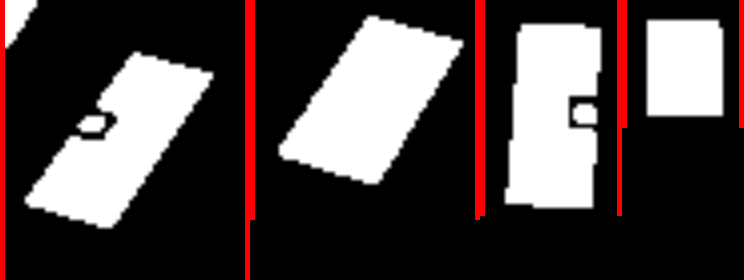

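```bash
python3 - <<'E'
from h import *
from plant import arm
ps=arm.camera_params('scene'); pd=arm.camera_params('side')
print('rail near top edge, scene',cast(ps,[[284.3,332.7],[365.3,193.3]],.03).round(3).tolist())
print('jar lid',cast(ps,[[264.7,253]],.06).round(3),cast(pd,[[265,191]],.06).round(3))
print('orange top', cast(pd,[[318,258],[381,253],[381,265],[321,272]],.1).round(3)[:,:2].tolist())
print('yellow top', cast(pd,[[272,318],[336,344],[270,328]],.1).round(3)[:,:2].tolist())
# strip on top (x -32.5..-10.5) centre
print('strip', cast(ps,[[272,176]],.1).round(3),cast(pd,[[288,236]],.1).round(3))
c=np.array([.4917,.1545]); yaw=.112
for f in [yaw]:
    ex=np.array([np.cos(f),np.sin(f),0]); ey=np.array([-np.sin(f),np.cos(f),0])
    for s in (1,-1):
        M=np.c_[s*ey,np.cross([0,0,-1],s*ey),[0,0,-1]]; o=R.from_matrix(M).as_rotvec()
        for off,z in ((-.075,.2),(-.075,.082),(.2,.03)):
            P=np.r_[c,0]+off*ex; P[2]=z
            q=arm.ik(P,o); print(s,o.round(3),P.round(3),None if q is None else np.round(q,3))
w=arm.camera_params('wrist'); print(R.from_rotvec(arm.get_ee_rot()).inv().apply(w['position']-arm.get_ee_pos()))
E
```

```text
rail near top edge, scene [[0.712, -0.205, 0.03], [0.694, 0.293, 0.03]]
jar lid [[ 0.579 -0.064  0.06 ]] [[ 0.573 -0.063  0.06 ]]
orange top [[0.368, 0.219], [0.188, 0.171], [0.187, 0.215], [0.354, 0.268]]
yellow top [[0.466, 0.438], [0.293, 0.487], [0.466, 0.468]]
strip [[0.472 0.151 0.1  ]] [[0.466 0.152 0.1  ]]
1 [2.094 2.342 0.   ] [0.417 0.146 0.2  ] [ 0.079 -0.264  2.073 -0.     1.332 -1.603]
1 [2.094 2.342 0.   ] [0.417 0.146 0.082] [ 0.079 -0.098  2.166 -0.     1.074 -1.603]
1 [2.094 2.342 0.   ] [0.69  0.177 0.03 ] [ 0.092  0.571  1.471 -0.     1.1   -1.591]
-1 [ 2.342 -2.094  0.   ] [0.417 0.146 0.2  ] [ 0.079 -0.264  2.073 -0.     1.332  1.538]
-1 [ 2.342 -2.094  0.   ] [0.417 0.146 0.082] [ 0.079 -0.098  2.166 -0.     1.074  1.538]
-1 [ 2.342 -2.094  0.   ] [0.69  0.177 0.03 ] [ 0.092  0.571  1.471 -0.     1.1    1.551]
[-0.00018635 -0.07076425 -0.17964563]
```

Both views agree to about 5 mm. Carton: centre (0.492, 0.155), yaw 0.11; the strip is where it should be. Rail front: (0.708, -0.207) to (0.688, 0.291), yaw about 0.04. Now I'll tip the carton with the open fingers at 82 mm height.

```bash
cat >> h.py <<'E'
def ori(f):
    ey=np.array([-np.sin(f),np.cos(f),0]); return R.from_matrix(np.c_[ey,np.cross([0,0,-1],ey),[0,0,-1]]).as_rotvec()
C=np.array([.4917,.1545,0]); YAW=.112
def at(off,z,c=C,f=YAW): return c+np.array([np.cos(f)*off,np.sin(f)*off,z])
E
python3 - <<'E'
from h import *
from plant import arm
arm.set_gripper(1.0)
p=arm.get_ee_pos(); arm.servo_line([p[0],p[1],.30],max_speed=.2)
arm.movep(at(-.078,.26),ori(YAW))
arm.servo_line(at(-.078,.083),max_speed=.12); arm.hold(.2)
f0=arm.get_ft_force(); print(arm.get_time_s(),f0,arm.get_ee_pos())
for o in np.arange(-.060,.0121,.004):
    arm.servo_line(at(o,.083),max_speed=.05)
    f=arm.get_ft_force()-f0; print(round(o,3),f.round(1))
    if np.linalg.norm(f)>20: break
cv2.imwrite('pics/c_scene.png',arm.read_camera('scene')[:,:,::-1]); print(arm.get_time_s())
E
```

```text
4.625 [-0.2327596   0.38102652 -0.5791562 ] [0.41449363 0.14582607 0.08340713]
-0.06 [-0.6 -1.1  0.5]
-0.056 [-0.3 -0.4  0.3]
-0.052 [-0.1 -1.1  0.1]
-0.048 [ 0.  -0.9  0.5]
-0.044 [ 1.4 -0.  -0.3]
-0.04 [-0.7 -0.2  1.1]
-0.036 [-0.7 -0.7  2. ]
-0.032 [-0.9 -0.9  1. ]
-0.028 [-1.4 -0.5  1.2]
-0.024 [-1.1 -0.5  0.3]
-0.02 [-0.1 -0.2 -0.4]
-0.016 [-1.4  0.2  1. ]
-0.012 [ 0.3 -0.1  0.6]
-0.008 [0.6 0.3 1. ]
-0.004 [-0.7 -0.3  0.2]
0.0 [ 0.2 -0.5  0.6]
0.004 [-0.   0.3  0.5]
0.008 [ 0.4 -0.8  0.1]
0.012 [0.2 0.9 0.2]
9.6833
```

View pics/c_scene.png

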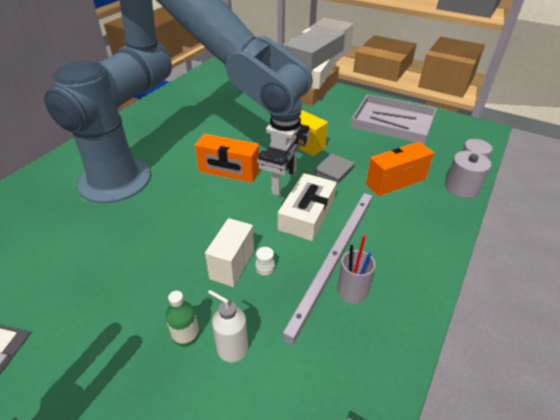

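The carton at scene (308,207) now lies flat with the slot up. I'll back the tool off and measure again.

```bash
python3 - <<'E'
from h import *
from m import quad
from plant import arm
arm.servo_line(at(-.025,.083),max_speed=.15)
print(arm.get_ee_pos())
rois={'scene':(272,165,342,228),'side':(232,195,290,268)}
for n in rois:
    im=arm.read_camera(n)[:,:,::-1].copy(); cv2.imwrite(f'pics/d_{n}.png',im); p=arm.camera_params(n)
    x0,y0,x1,y1=rois[n]; r=im[y0:y1,x0:x1]
    cv2.imwrite(f'pics/d_{n}_c.png',cv2.resize(r,None,fx=6,fy=6,interpolation=cv2.INTER_CUBIC))
    m=(r[...,2]>212).astype(np.uint8)*255
    m=cv2.morphologyEx(m,cv2.MORPH_OPEN,np.ones((3,3),np.uint8))
    q=quad(m)+[x0,y0]; W=cast(p,q,.065)
    print(n,q.tolist(),W[:,:2].round(4).tolist(),np.linalg.norm(W-np.roll(W,1,0),axis=1).round(3),W.mean(0))
E
cd pics; python3 -c "
import cv2;a=cv2.imread('d_scene_c.png');b=cv2.imread('d_side_c.png')
h=max(a.shape[0],b.shape[0]);p=lambda i:cv2.copyMakeBorder(i,0,h-i.shape[0],0,0,0);cv2.imwrite('dd.png',cv2.hconcat([p(a),p(b)]))"
```

```text
[0.46713617 0.15175549 0.08322747]
scene [[336.0, 182.0], [313.0, 224.0], [277.0, 213.0], [303.0, 173.0]] [[0.6162, 0.2559], [0.6354, 0.0749], [0.5382, 0.0641], [0.5183, 0.2455]] [0.098 0.182 0.098 0.183] [0.57701519 0.16011047 0.065     ]
side [[270.0, 220.0], [267.0, 267.0], [230.0, 267.0], [239.0, 220.0]] [[0.5346, 0.0664], [0.5124, 0.2496], [0.619, 0.2675], [0.6309, 0.0827]] [0.098 0.185 0.108 0.185] [0.57421286 0.16655332 0.065     ]
```

View pics/dd.png

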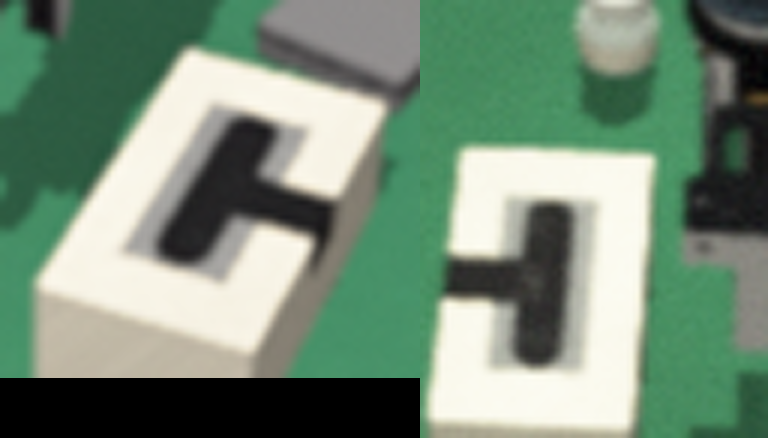

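Carton lying at centre (0.575, 0.163), yaw about 0.11, 98 × 183 mm as measured. Next I'll descend behind it and push it to the rail, turning gradually to the rail's yaw.

```bash
python3 - <<'E'
from h import *
from plant import arm
c=np.array([.5755,.1625,0]); f=.112; r=.041
print('slidebox near edge', cast(arm.camera_params('side'),[[233,296],[263,299]],.024).round(3)[:,:2].tolist())
s=at(-.085,.028,c,f); 
arm.servo_line(s,max_speed=.1); arm.hold(.2)
f0=arm.get_ft_force(); print(arm.get_ee_pos(),arm.get_time_s())
d=np.array([np.cos(r),np.sin(r),0])
n=0
xs=np.arange(.004,.105,.004)
for t in xs:
    y=f+(r-f)*np.clip((t-.028)/.045,0,1)
    arm.servo_line(s+d*t,ori=ori(y),max_speed=.04)
    F=arm.get_ft_force()-f0
    print(round(t,3),round(y,3),F.round(1))
    if -F@d>7 or t>.082: break
for n in ('scene','side'): cv2.imwrite(f'pics/e_{n}.png',arm.read_camera(n)[:,:,::-1])
print(arm.get_ee_pos(),arm.get_time_s())
E
cd pics; python3 -c "
import cv2;a=cv2.imread('e_scene.png')[140:260,270:390];b=cv2.imread('e_side.png')[170:290,190:310]
cv2.imwrite('ee.png',cv2.hconcat([cv2.resize(i,(400,400),interpolation=2) for i in (a,b)]))"
```

```text
slidebox near edge [[0.597, 0.338], [0.51, 0.334]]
[0.49140865 0.15306163 0.02868478] 11.1333
0.004 0.112 [ 0.1 -0.8  0. ]
0.008 0.112 [ 0.1 -1.6  0. ]
0.012 0.112 [ 0.5 -1.7  0.9]
0.016 0.112 [ 0.3 -1.5  0.1]
0.02 0.112 [ 0.5 -1.6  0.3]
0.024 0.112 [ 0.9 -1.1  0.4]
0.028 0.112 [ 0.  -0.6  0. ]
0.032 0.106 [ 0.3 -1.9  0.5]
0.036 0.099 [ 0.4 -0.7 -0.4]
0.04 0.093 [ 0.7 -0.6  0.7]
0.044 0.087 [-0.1 -0.5  0.6]
0.048 0.08 [ 0.3 -0.8  0.2]
0.052 0.074 [ 0.2 -1.1  0.8]
0.056 0.068 [ 0.8 -0.4  0.8]
0.06 0.062 [ 0.6 -1.4  0.7]
0.064 0.055 [-0.3 -0.3 -0.8]
0.068 0.049 [ 0.7 -2.   0.5]
0.072 0.043 [ 0.8 -0.5  0.7]
0.076 0.041 [ 0.4 -1.4  1.1]
0.08 0.041 [-0.3 -1.7 -0. ]
0.084 0.041 [-0.3 -0.3  0.6]
[0.57544641 0.15645216 0.02817174] 16.4833
```

View pics/ee.png

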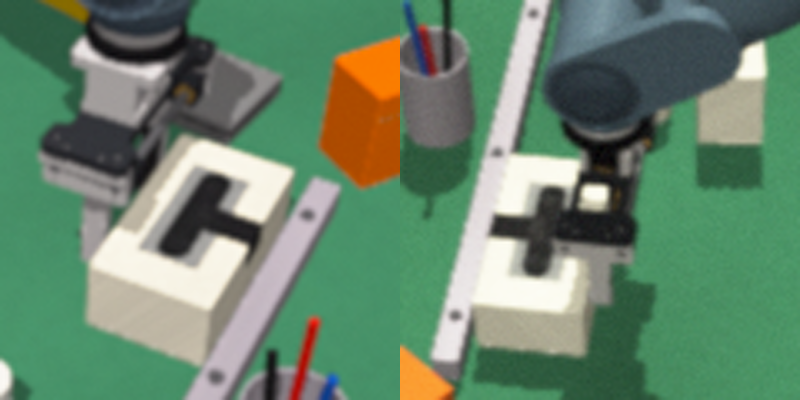

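In the crop the carton is about 1 cm from the rail and nearly parallel to it, with a clean push so far. I'll continue in 1 mm steps until the rail pushes back.

```bash
python3 - <<'E'
from h import *
from plant import arm
r=.041; d=np.array([np.cos(r),np.sin(r),0]); s=arm.get_ee_pos(); s[2]=.028
f0=arm.get_ft_force()
for t in np.arange(.001,.026,.001):
    arm.servo_line(s+d*t,ori=ori(r),max_speed=.03)
    F=np.mean([arm.get_ft_force() for _ in range(3)],0)-f0; T=arm.get_torque()
    print(round(t,3),F.round(1),round(T[2],2))
    if -F@d>6: break
for n in ('scene','side'): cv2.imwrite(f'pics/f_{n}.png',arm.read_camera(n)[:,:,::-1])
print(arm.get_ee_pos(),arm.get_time_s())
E
cd pics; python3 -c "
import cv2;a=cv2.imread('f_scene.png')[140:260,270:390];b=cv2.imread('f_side.png')[170:290,190:310]
cv2.imwrite('ff.png',cv2.hconcat([cv2.resize(i,(400,400),interpolation=2) for i in (a,b)]))"
```

```text
0.001 [-2.7 -1.   3.3] 0.05
0.002 [-4.3 -1.   2.7] 0.02
0.003 [-2.2 -0.6  1.9] 0.06
0.004 [-1.6 -0.5  0.6] 0.06
0.005 [-0.9 -0.9  0.2] 0.02
0.006 [-1.4 -0.2 -0.2] -0.02
0.007 [-2.6 -1.   1.9] 0.13
0.008 [-7.1 -2.4  4.8] 0.18
[0.58224922 0.15665155 0.02792473] 18.5833
```

View pics/ff.png

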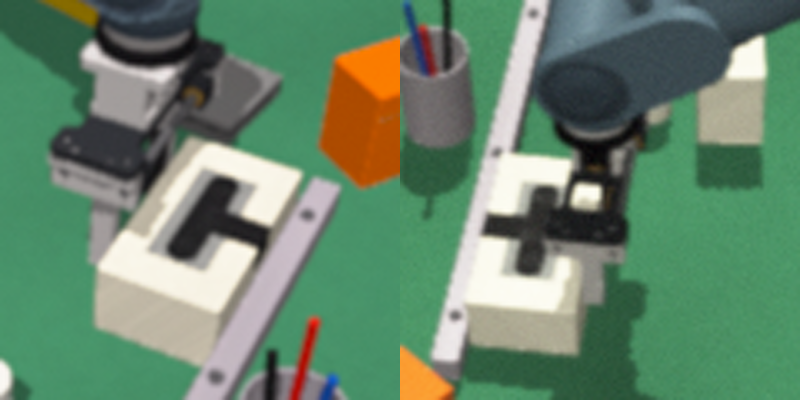

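The rail answers with 7 N. I'll back off, then push once at the middle with shut fingers so the carton can square itself to the rail.

```bash
python3 - <<'E'
from h import *
from plant import arm
r=.041; d=np.array([np.cos(r),np.sin(r),0]); e=np.array([-np.sin(r),np.cos(r),0]); p=arm.get_ee_pos(); p[2]=.028
arm.servo_line(p-d*.03,max_speed=.1)
arm.set_gripper(0.0)
s=p-d*.03+e*.008   # middle of carton
arm.servo_line(s); arm.hold(.2); f0=np.mean([arm.get_ft_force() for _ in range(3)],0)
for t in list(np.arange(.004,.025,.004))+list(np.arange(.025,.042,.001)):
    arm.servo_line(s+d*t,max_speed=.03)
    F=np.mean([arm.get_ft_force() for _ in range(3)],0)-f0
    print(round(t,3),F.round(1))
    if -F@d>9: break
arm.servo_line(s-d*.03,max_speed=.1)
q=s-d*.03; q[2]=.25; arm.servo_line(q,max_speed=.2)
arm.movep([.35,-.05,.35],ori(0)); 
for n in ('scene','side'): cv2.imwrite(f'pics/g_{n}.png',arm.read_camera(n)[:,:,::-1])
print(arm.get_ee_pos(),arm.get_time_s())
E
cd pics; python3 -c "
import cv2;a=cv2.imread('g_scene.png')[140:260,270:390];b=cv2.imread('g_side.png')[170:290,190:310]
cv2.imwrite('gg.png',cv2.hconcat([cv2.resize(i,(400,400),interpolation=2) for i in (a,b)]))"
```

```text
0.004 [ 0.4  1.3 -1.3]
0.008 [-0.2  0.8  0.2]
0.012 [-0.4  0.5 -0.8]
0.016 [ 0.2 -0.1 -0.6]
0.02 [-0.4 -0.6 -2. ]
0.024 [ 0.5  0.4 -1. ]
0.025 [ 0.6  0.5 -0.9]
0.026 [ 0.8  0.7 -1. ]
0.027 [ 0.3  0.  -0.8]
0.028 [ 1.   0.2 -0.8]
0.029 [ 0.8  0.4 -0.2]
0.03 [-0.1  0.8  0.1]
0.031 [-4.7  0.1  3.9]
0.032 [-8.5 -0.5  6.6]
0.033 [-12.6  -0.2  10.4]
[ 0.35033639 -0.04950367  0.34937076] 28.1167
```

View pics/gg.png

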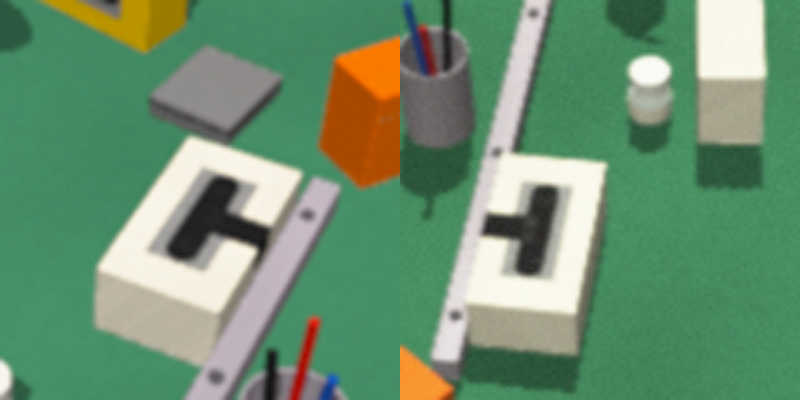

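View pics/g_scene.png

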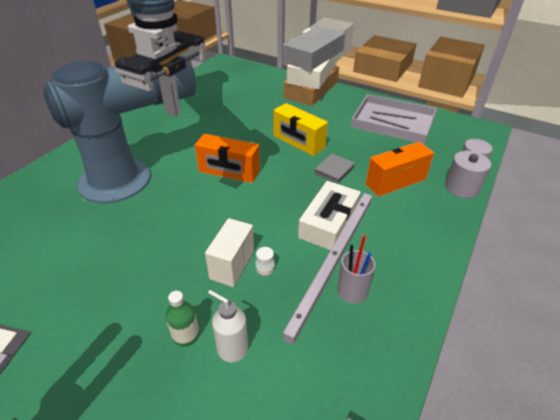

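```bash
python3 - <<'E'
from h import *
from m import quad
from plant import arm
rois={'scene':(296,175,364,250),'side':(200,205,260,272)}
rail={'scene':np.array([[.712,-.205],[.694,.293]]),'side':np.array([[.7043,-.2087],[.6826,.2888]])}
for n in rois:
    im=cv2.imread(f'pics/g_{n}.png'); p=arm.camera_params(n)
    x0,y0,x1,y1=rois[n]; r=im[y0:y1,x0:x1]
    m=((r[...,2]>222)&(r[...,0].astype(int)<r[...,2]-8)).astype(np.uint8)*255
    cv2.imwrite(f'pics/g_{n}_m.png',cv2.resize(m,None,fx=5,fy=5))
    m=cv2.morphologyEx(m,cv2.MORPH_OPEN,np.ones((3,3),np.uint8))
    q=quad(m)+[x0,y0]; W=cast(p,q,.065)[:,:2]
    a,b=rail[n]; u=(b-a)/np.linalg.norm(b-a); nn=np.array([u[1],-u[0]]); mid=(a+b)/2
    print(n,q.tolist(),np.linalg.norm(W-np.roll(W,1,0),axis=1).round(3))
    print(' rail-frame x,y mm',np.c_[(W-mid)@nn,(W-mid)@u].round(4).tolist())
E
cd pics; python3 -c "
import cv2;a=cv2.imread('g_scene_m.png');b=cv2.imread('g_side_m.png')
h=max(a.shape[0],b.shape[0]);p=lambda i:cv2.copyMakeBorder(i,0,h-i.shape[0],0,5,0,value=(0,0,255));cv2.imwrite('gm.png',cv2.hconcat([p(a),p(b)]))
a=cv2.imread('g_side.png')[195:285,195:285];cv2.imwrite('gs.png',cv2.resize(a,(720,590),interpolation=2))"
```

```text
scene [[360.0, 192.0], [335.0, 234.0], [299.0, 220.0], [327.0, 181.0]] [0.097 0.178 0.098 0.177]
 rail-frame x,y mm [[-0.0057, 0.2058], [-0.0053, 0.0274], [-0.1033, 0.0296], [-0.1028, 0.2071]]
side [[251.0, 219.0], [242.0, 263.0], [208.0, 260.0], [219.0, 216.0]] [0.103 0.175 0.101 0.177]
 rail-frame x,y mm [[-0.0975, 0.0365], [-0.0969, 0.2117], [0.0044, 0.213], [0.005, 0.0364]]
```

View pics/gm.png

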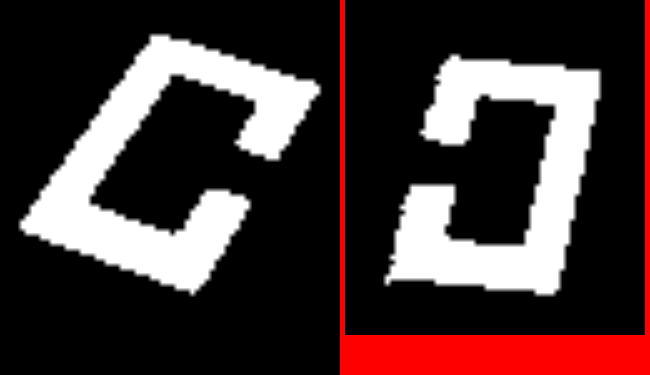

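View pics/gs.png

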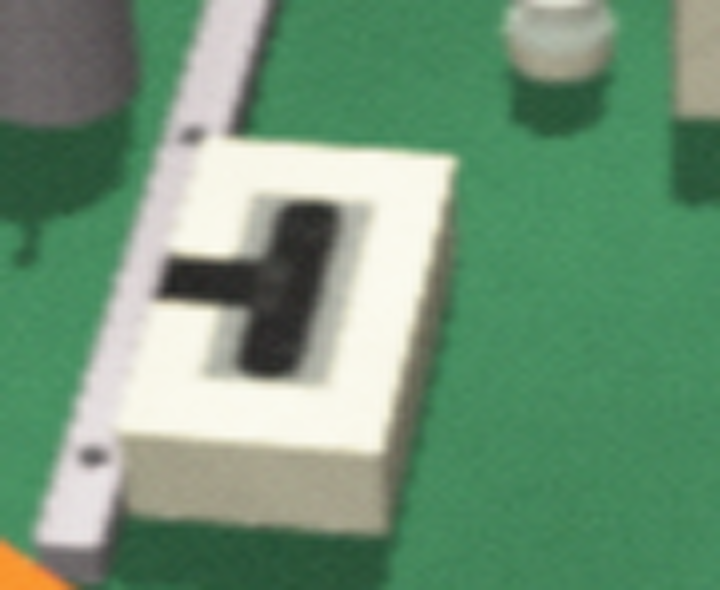

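The far edge is parallel to the rail within 1 mm in both views. Its offset is -5 mm in one view and +5 mm in the other, so about 0 on average, and the stiff rail contact agrees. The y ends are +0.03 and +0.21, within ±0.26. Handing in.

```bash
python3 -c "
from plant import arm
arm.job_done(); print(arm.get_time_s())"
```

```text
the job is handed in; nothing more can be done
the job is handed in; nothing more can be done
```

The mask carton lies flat on its back with the slot up, and by my last checks its far long side is against the rail. The job is handed in; it reports no verdict.

- **What I did:** I tipped the carton over its lower back edge with the open fingers at 83 mm height. I then slid it to the rail, turning it to the rail's angle, and squared it with one push at the middle using shut fingers. That stopped at about 13 N against the rail, the highest force I read and well under the 40 N limit. The last clock reading was 28.1 s of the 48 s allowed.
- **Position against the rail:** In both views the far edge is parallel to the rail within about 1 mm. The two views disagree on the gap, one giving -5 mm and the other +5 mm. Their mean is about 0, and both middle-push readings and the firm rail contact fit that. The ends are at about +0.03 and +0.21 m along the rail, inside its ±0.26 m.
- **Everything else:** The plain carton, jar, slide box, bottles and pen cup look unmoved in the last pictures, though I did not measure them again. The arm was clear of everything.

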